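# Find the tired spring clip and tag it

## Task

One of the three spring clips on the bench has gone tired. Going from the robot's left to its right, press each steel leaf by its free tip right down to its stop, gently, and keep it there a moment, to feel how stiff it is without forcing the stop; only then take the orange ring and put it over the white post of the clip whose leaf is clearly softer than the others, lying flat on the clip's base, and let go. Leave everything else on the bench where it stands.

Things in the scene. Friction and masses are not known exactly. Their poses are not given: they have to be found in the camera images.
- clip_p: Spring clip (three look alike, places change), fixed. Origin: base underside, in the middle plane. -x points to the leaf's free tip, roughly at the robot, +x to its tag post, z up. Black base 210 x 60 x 12 mm, x -95 to +115 mm. Clamp block x 7 to 33 mm, 34 wide, 68 tall. Steel leaf 18 wide, 3 thick, level, top 56.5 mm over the bench, bends at the clamp edge x = +10, ends at x = -76.
- clip_p_tip (a point): Where to press clip_p's leaf: on its top face, on the middle line, 6 mm from the free end, above the stop screw. At rest 56.5 mm above the bench; it moves down with the leaf, 80 mm from the bending edge.
- clip_p_post (a point): Foot of clip_p's white tag post, on its axis, at the base's top face (12 mm above the bench), at x = +85 mm of the clip. The post is 12 mm thick with a tapered top, its top 55 mm above the bench.
- clip_r: Spring clip, same looks, axes and sizes as clip_p. On all clips a stop screw with a rubber cap stands under the tip at x = -70 mm; the free gap from leaf to stop is between 8 and 15 mm and differs from clip to clip. At the stop the force suddenly climbs by several N per mm. Keep the push, read at the wrist, under 12 N and press slowly: contact peaks over 25 N damage the clip.
- clip_r_tip (a point): Where to press clip_r's leaf: on its top face, on the middle line, 6 mm from the free end, above the stop screw. At rest 56.5 mm above the bench; it moves down with the leaf, 80 mm from the bending edge.
- clip_r_post (a point): Foot of clip_r's white tag post, on its axis, at the base's top face (12 mm above the bench), at x = +85 mm of the clip. The post is 12 mm thick with a tapered top, its top 55 mm above the bench.
- clip_w: Spring clip, same looks, axes and sizes as clip_p. Two of the three clips are sound: pressed at the tip they yield from about 1.5 N and then take about 0.6 N per mm (6 to 9 N at the stop). One is tired: from about 0.7 N, then about 0.3 N per mm (4 to 6 N at the stop).
- clip_w_tip (a point): Where to press clip_w's leaf: on its top face, on the middle line, 6 mm from the free end, above the stop screw. At rest 56.5 mm above the bench; it moves down with the leaf, 80 mm from the bending edge.
- clip_w_post (a point): Foot of clip_w's white tag post, on its axis, at the base's top face (12 mm above the bench), at x = +85 mm of the clip. The post is 12 mm thick with a tapered top, its top 55 mm above the bench.
- tag: Loose orange plastic tag ring, 44 mm outside and 26 mm inside diameter, 30 mm tall, about 30 g, lying flat on the bench at the far left or far right of the clips. Origin: on its axis, at its underside; z along its axis.
- cork_ring: Bystander: round cork ring, 76 mm across with a 40 mm hole, 28 mm tall, lying flat, on the other side from the tag. Origin: centre of its underside.
- vial_a: Bystander: small closed vial, clear glass, blue cap, 24 mm across, 45 mm tall, standing near the leaf tips, between two clips. Origin: centre of its underside.
- vial_b: Bystander: small closed vial, amber glass, white cap, 24 mm across, 45 mm tall, standing near the leaf tips, between two clips. Origin: centre of its underside.
- flask: Bystander: conical glass flask, 54 mm across the foot, 76 mm tall, behind the clips. Origin: centre of its underside.
- beaker: Bystander: glass beaker, 50 mm across, 60 mm tall, behind the clips. Origin: centre of its underside.
Things that resemble listed ones, but are neither listed nor needed, are in the scene too. Several things look just like the tag: the one meant starts farthest to the robot's left. What is shaped like the clip_w but green is not meant.

How it is judged (in metres and radians):
On the way, in this order (a step that is already met when the one before it is completed fails the run):
1. the left clip's leaf tip is pressed down to its stop (to within 1.5 mm) and kept there 0.2 s, the tag still untouched in its place (within 30 mm) (((world y of clip_p above 0.11 m and z of clip_p_tip in the frame of clip_p below 0.04749 m) or (world y of clip_r above 0.11 m and z of clip_r_tip in the frame of clip_r below 0.04448 m) or (world y of clip_w above 0.11 m and z of clip_w_tip in the frame of clip_w below 0.04899 m)) and distance of tag from where it was at the start of the episode below 0.03 m), for 0.2 s.
2. the middle clip's leaf tip is pressed down to its stop (to within 1.5 mm) and kept there 0.2 s, the tag still untouched in its place (within 30 mm) (((world y of clip_p between -0.11 and 0.11 m and z of clip_p_tip in the frame of clip_p below 0.04749 m) or (world y of clip_r between -0.11 and 0.11 m and z of clip_r_tip in the frame of clip_r below 0.04448 m) or (world y of clip_w between -0.11 and 0.11 m and z of clip_w_tip in the frame of clip_w below 0.04899 m)) and distance of tag from where it was at the start of the episode below 0.03 m), for 0.2 s.
3. the right clip's leaf tip is pressed down to its stop (to within 1.5 mm) and kept there 0.2 s, the tag still untouched in its place (within 30 mm) (((world y of clip_p below -0.11 m and z of clip_p_tip in the frame of clip_p below 0.04749 m) or (world y of clip_r below -0.11 m and z of clip_r_tip in the frame of clip_r below 0.04448 m) or (world y of clip_w below -0.11 m and z of clip_w_tip in the frame of clip_w below 0.04899 m)) and distance of tag from where it was at the start of the episode below 0.03 m), for 0.2 s.
At the end, for the whole second after the job is handed in: The orange ring is around the post of the tired clip (axes within 9 mm), flat (within 7 degrees) on its base (underside 9 to 16 mm above the bench), at rest, released. (The tired leaf has taken a set: free, it rests about 0.2 mm lower than the others, too little to measure.) (((horizontal distance between tag and clip_p_post below 0.009 m and z of clip_p_tip in the frame of clip_p below 0.05643 m) or (horizontal distance between tag and clip_r_post below 0.009 m and z of clip_r_tip in the frame of clip_r below 0.05643 m) or (horizontal distance between tag and clip_w_post below 0.009 m and z of clip_w_tip in the frame of clip_w below 0.05643 m)) and height (world z) of tag between 0.009 and 0.016 m and angle between tag's own z axis and vertical below 0.12 rad and linear speed of tag below 0.02 m/s); the robot touches nothing.
It fails at once if the fingers press on a clip with more than 25 N (contact force between the fingers and clip_p above 25 N or contact force between the fingers and clip_r above 25 N or contact force between the fingers and clip_w above 25 N).
It fails at once if a bystander is moved more than 30 mm (distance of any of cork_ring, vial_a, vial_b, flask, beaker from where it was at the start of the episode above 0.03 m).
It also fails if it takes over 72 s, if anything falls off the work surface, if the arm or the gripper's body presses on something with over 40 N, if the wrist force passes 120 N, or if a joint passes its speed limit or range.

## Robot

A 6-joint arm with a two-finger parallel gripper is mounted at the origin on the work surface. World frame = base frame: x ahead of the robot, y to its left, z up, the work surface at z = 0. Lengths are in mm, angles in rad, forces in N, time in s.
With the tool pointing down it reaches from about 250 to 775 mm from the base axis. Payload 4 kg.
Tool frame: the origin (TCP) lies on the mounting face of the last link; the fingertips stand 173 mm ahead of it and the grasp point (between the pads) lies 155 mm ahead of it; z points along the fingers, y is the line along which they close (so a half turn about z gives the same grasp; the last joint's range is limited). The gripper opens to 85 mm and grips with 20 to 120 N. Pads are 22 mm wide; open, the fingers measure 114 mm over their backs; the gripper's body (76 mm by 85 mm) begins 54 mm behind the grasp point. The pads swing forward as they close: fully open they stand 13 mm farther back than shut.
Start: joints at [-1.28, 0.087, 1.371, -0, 1.684, -0.103], TCP at [211.029, -507.904, 404.741] pointing down, gripper open.
Joint ranges: [-3.1, 3.1], [-0.76, 2.03], [0.27, 2.55], [-1.08, 4.22], [0.17, 2.65], [-2.57, 2.57]. Speed limits (rad/s): [2.79, 2.79, 3.14, 3.14, 3.14, 3.14].

## Interface

Orientations are given as [roll, pitch, yaw] about the fixed x, y, z axes, in that order (R = Rz(yaw) Ry(pitch) Rx(roll)).
In Python, from workcell import bot, camera, get_calibration, order, nets gives the robot as it stands. The module is installed in compiled form; this text tells all that it offers.
- The arm moves only by the tool move_arm, never from a script. Its argument "motion" is a list of rows, each a list of 5 numbers: the shift along the tool's x, y, z in m, then the turn about the tool's z in rad, then the opening, from 0 (shut) to 1 (fully open). In form: [[x, y, z, turn, gripper], ...]. A call has 1 to 12 rows; each row shifts and turns the commanded pose from where the row before left it, along the tool's axes as they then stand; what a row does not reach is not made up. A row lasts 1/8 s, in which the tool goes at most 62.5 mm and 10.7 degrees, less where a joint would pass 70% of its speed; a pose out of reach is approached as far as the arm can. A call with a gripper value outside its range is refused whole. The fingers move at their own pace and stop on an object; the grip force is fixed at half the most. Time passes only in rows, so rows that do not move let the fingers close. It gives the time, the measured TCP pose, the force, the opening and the grip force at its end, in the units of the state.
- bot.get_state(): the state, without advancing time (a new reading comes with each control period).
- camera(name): name is "scene" or "top" or "wrist"; returns the picture (400x640x3 uint8, blue, green, red); there is no depth.
- get_calibration(name): a dict with "K" (3x3 intrinsics, pixels), "pose" (4x4, takes a point from camera to world coordinates). Camera axes: x right, y down, z forward; pixel columns grow to the right and rows downward; lengths in mm; the calibration is good to about 2 mm. The wrist camera is an equidistant fisheye: a pixel r from the principal point sees the ray r / f radians off the axis. A picture is of the moment at which its call begins: read the wrist's pose just before it. get_calibration takes no time and is no camera call; for the wrist camera it gives the pose at the moment of the call.
- order.close_job(): hands the job in; it is judged then, once.
Trained networks look in the newest picture that a camera, given by its name, has taken for a name from the list of things; names that differ only in an ending like _2 or _b are one class to them, and where a whole thing is asked for, a point or a joint stands for the part that bears it (a point fixed in the world has none). Each returns a list of dicts, best first, with "confidence" (0 to 1); they miss things now and then, are a little off and sometimes report something else, mostly with a low value. They report only what shows in the picture. A call takes as long as a camera call. They do not tell look-alikes from the thing itself.
- nets.boxes_of(camera, target): "bbox" ([left, top, right, bottom] in pixels, round what is visible of it).
- nets.masks_of(camera, target): "region" (400x640 bool, what is visible of it) and "bbox" ([left, top, right, bottom] in pixels, round what is visible of it).
The state is a dict: "clock": time; "q": joint angles; "joint_vel": joint speeds; "joint_torque": joint torques, N m; "tool_pos": TCP position; "tcp_rot": TCP orientation; "force": force on the tool from outside, world axes, zero at the start; "wrist_torque": the same for the moment, N m; "gripper_width": opening from 0.0 (shut) to 1.0 (fully open); "grasp_force": force on a finger pad.
Only numpy, scipy, OpenCV 4.12 (cv2) and the standard library are available. Lean on these libraries where they do the work, as an engineer would, in place of code of your own. Each camera call takes 0.05 s, during which the arm holds its last target. There are 200 camera calls.

## Working session

There is one attempt and no reset: what is moved stays moved. The work goes in short steps, Python scripts to look and compute and a tool call to move; the robot and the scene stay as the last step left them, time stands still between calls to the robot, and variables do not carry over. Pictures are saved under pics/ and viewed, at most 10 in all, crops included, and the job is handed in when it is done.

Besides the shell and the picture viewer there is one more tool, called after "Emit:" as name([rows], argument=value, ...), one row to a line, values as JSON. move_arm: Moves the arm, as the interface text tells. Its arguments: {"type":"object","properties":{"motion":{"type":"array","items":{"type":"array","items":{"type":"number"}}}},"required":["motion"]}

```bash
mkdir -p pics; python3 - <<'E'
from workcell import bot, camera, get_calibration, nets
import cv2,numpy as np
s=bot.get_state();print(s)
for c in("top","scene"):
    im=camera(c);cv2.imwrite(f"pics/{c}1.png",im)
    k=get_calibration(c);print(c,k["K"].round(1).tolist(),k["pose"].round(3).tolist())
    for t in("clip_p","clip_p_tip","tag","cork_ring","vial_a","flask","beaker"):
        print(t,[(np.round(d["bbox"]).tolist(),round(d["confidence"],2)) for d in nets.boxes_of(c,t)])
E
```

```text
{'clock': 0.0, 'q': array([-1.28011008e+00,  8.79722509e-02,  1.37230017e+00,  1.11699872e-05,
        1.68364066e+00, -1.03070079e-01]), 'joint_vel': array([0.00118919, 0.00120116, 0.00027722, 0.00021752, 0.00129871,
       0.00156786]), 'joint_torque': array([-7.04490831e-04, -3.51870060e+01, -3.13273358e+01, -2.07431012e-04,
        1.08468969e-02,  6.60205288e-06]), 'tool_pos': array([ 210.98968619, -507.78609333,  403.50597343]), 'tcp_rot': array([-3.13928568e+00, -2.49785977e-04,  3.93757279e-01]), 'force': array([-0.63036095, -0.08871906, -0.83284676]), 'wrist_torque': array([-0.00843178, -0.02007747, -0.03808304]), 'grasp_force': 0.0, 'gripper_width': 0.9988509974520555}
top [[438.7, 0.0, 316.9], [0.0, 438.7, 202.0], [0.0, 0.0, 1.0]] [[-0.023, -0.982, 0.185, 284.606], [-0.999, 0.027, 0.019, -40.229], [-0.024, -0.184, -0.983, 1092.52], [0.0, 0.0, 0.0, 1.0]]
clip_p [([362.0, 133.0, 400.0, 212.0], 0.84), ([181.0, 254.0, 234.0, 345.0], 0.73), ([220.0, 129.0, 250.0, 214.0], 0.7), ([286.0, 139.0, 325.0, 225.0], 0.64)]
clip_p_tip [([382.0, 169.0, 394.0, 206.0], 0.52)]
tag [([446.0, 
[... 522 characters left out ...]
3, -0.418, 902.829], [0.54, 0.562, -0.626, 579.434], [0.02, -0.752, -0.658, 700.717], [0.0, 0.0, 0.0, 1.0]]
clip_p [([456.0, 217.0, 510.0, 293.0], 0.94), ([235.0, 164.0, 311.0, 217.0], 0.91), ([268.0, 202.0, 356.0, 262.0], 0.76)]
clip_p_tip []
tag [([276.0, 138.0, 288.0, 148.0], 0.77), ([249.0, 126.0, 268.0, 142.0], 0.64), ([276.0, 120.0, 288.0, 129.0], 0.52)]
cork_ring [([445.0, 314.0, 490.0, 354.0], 0.78), ([353.0, 258.0, 387.0, 284.0], 0.39), ([273.0, 203.0, 355.0, 262.0], 0.29)]
vial_a [([374.0, 226.0, 387.0, 251.0], 0.64), ([260.0, 266.0, 288.0, 308.0], 0.55)]
flask [([262.0, 266.0, 287.0, 308.0], 0.92), ([315.0, 199.0, 346.0, 217.0], 0.71)]
beaker [([220.0, 206.0, 242.0, 239.0], 0.63)]
```

View pics/top1.png

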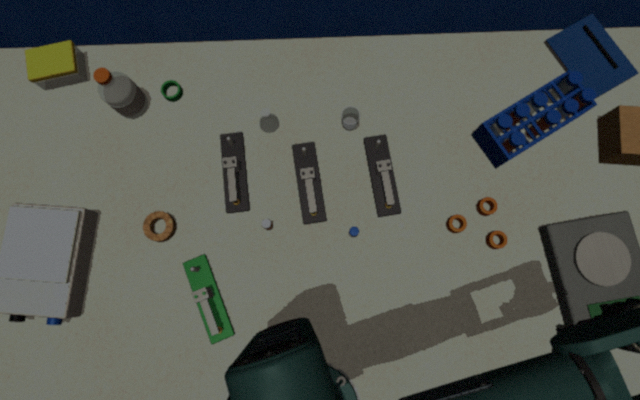

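View pics/scene1.png

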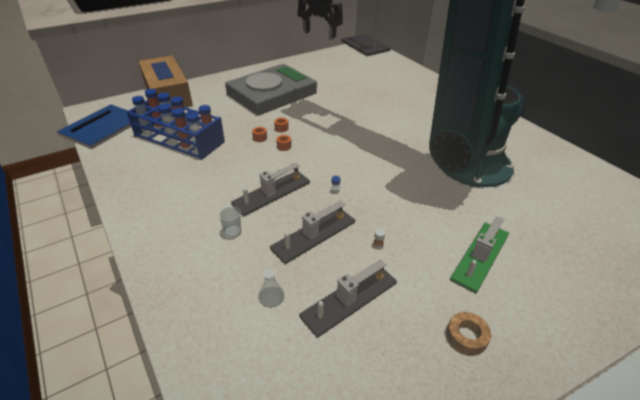

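The top view shows black clips at about (235,172), (309,182) and (382,175), the green decoy at (208,299), and orange rings at (456,224), (486,206) and (497,240). The leftmost ring, at (456,224), is the tag. The vials stand at (267,224) and (354,232). The scene view agrees with this.

```bash
cat > h.py <<'E'
from workcell import bot, camera, get_calibration, nets, order
import cv2,numpy as np
def topz(uv,z,c="top"):
    k=get_calibration(c);P=k["pose"];uv=np.atleast_2d(uv).astype(float)
    d=np.c_[(uv-k["K"][:2,2])/k["K"][0,0],np.ones(len(uv))]@P[:3,:3].T
    return P[:3,3]+d*((z-P[2,3])/d[:,2:])
def wrz(uv,z):
    k=get_calibration("wrist");P=k["pose"];uv=np.atleast_2d(uv).astype(float)
    o=uv-k["K"][:2,2];r=np.hypot(*o.T);th=r/k["K"][0,0]
    d=np.c_[o/np.maximum(r,1e-9)[:,None]*np.sin(th)[:,None],np.cos(th)]@P[:3,:3].T
    return P[:3,3]+d*((z-P[2,3])/d[:,2:])
def wpix(X):
    k=get_calibration("wrist");P=k["pose"];d=(np.atleast_2d(X)-P[:3,3])@P[:3,:3]
    r=np.hypot(d[:,0],d[:,1]);th=np.arctan2(r,d[:,2])
    return k["K"][:2,2]+d[:,:2]/r[:,None]*(th*k["K"][0,0])[:,None]
E
python3 - <<'E'
from h import *
im=camera("top").astype(int)
g=im.max(2); 
for bx in((215,125,255,220),(285,135,332,230),(358,128,406,222)):
    l,t,r,b=bx
    m=(g[t:b,l:r]<75).astype(np.uint8)
    n,lab,st,_=cv2.connectedComponentsWithStats(m);i=1+st[1:,4].argmax()
    v,u=np.nonzero(lab==i)
    w=topz(np.c_[u+l,v+t],12)[:,:2]
    (c,s,a)=cv2.minAreaRect(w.astype(np.float32));bp=cv2.boxPoints((c,s,a))
    e=[bp[1]-bp[0],bp[2]-bp[1]];e=max(e,key=np.linalg.norm);e=e*np.sign(e[0]);yaw=np.arctan2(e[1],e[0])
    d=np.array([np.cos(yaw),np.sin(yaw)]);o=np.array(c)-10*d
    print("clip c",np.round(c),np.round(s),"yaw",yaw.round(3),"origin",o.round(1),"tip",(o-70*d).round(1),"post",(o+85*d).round(1))
hsv=cv2.cvtColor(im.astype(np.uint8),cv2.COLOR_BGR2HSV)
for l,t,r,b in((440,208,472,240),(472,192,501,221),(483,225,513,255)):
    h=hsv[t:b,l:r];m=(h[...,1]>120)&((h[...,0]<18));v,u=np.nonzero(m)
    print("ring",topz([[(u.min()+u.max())/2+l,(v.min()+v.max())/2+t]],15)[0].round(1))
for n,p,z in(("vial amber",(267,224),45),("vial blue",(354,232),45),("flask",(269,122),40),("beaker",(350,118),50)):print(n,topz([p],z)[0].round())
k=get_calibration("wrist");print(k["K"],k["pose"].round(3))
E
```

```text
clip c [573. 189.] [209.  61.] yaw 0.093 origin [563.2 188.6] tip [493.5 182.1] post [647.8 196.4]
clip c [540.   0.] [209.  59.] yaw 0.127 origin [530.5  -0.8] tip [461.1  -9.6] post [614.8   9.9]
clip c [ 554. -184.] [209.  60.] yaw 0.136 origin [ 544.  -185.5] tip [ 474.7 -195. ] post [ 628.2 -174. ]
ring [ 424.2 -361.2   15. ]
ring [ 467.  -438.5   15. ]
ring [ 382.4 -453.5   15. ]
vial amber [431. 102.  45.]
vial blue [ 406. -107.   45.]
flask [693.  97.  40.]
beaker [ 693. -108.   50.]
[[309.70691629   0.         323.5827561 ]
 [  0.         309.70691629 200.69250542]
 [  0.           0.           1.        ]] [[ 3.83000e-01 -8.78000e-01 -2.86000e-01  2.83524e+02]
 [-9.24000e-01 -3.64000e-01 -1.18000e-01 -4.77172e+02]
 [-0.00000e+00  3.10000e-01 -9.51000e-01  3.73893e+02]
 [ 0.00000e+00  0.00000e+00  0.00000e+00  1.00000e+00]]
```

Emit:
move_arm([
  [0,0,0,0.15,0],
  [0,0,0,0.15,0],
  [0.028,-0.0545,0,0,0],
  [0.028,-0.0545,0,0,0],
  [0.028,-0.0545,0,0,0],
  [0.028,-0.0545,0,0,0],
  [0.028,-0.0545,0,0,0],
  [0.028,-0.0545,0,0,0],
  [0.028,-0.0545,0,0,0],
  [0.028,-0.0545,0,0,0],
  [0.028,-0.0545,0,0,0],
  [0.028,-0.0545,0,0,0],
])

```text
clock: 2.35
tool_pos: [439.0, 63.0, 405.2]
tcp_rot: [3.141, -0.002, 0.094]
force: [1.1, -0.1, 0.5]
gripper_width: 0.002
grasp_force: 0.0
```

Emit:
move_arm([
  [0.0295,-0.0485,0.02,0,0],
  [0.0295,-0.0485,0.02,0,0],
  [0,-0.018,0.03,0,0],
  [0,0,0,0,0],
  [0,0,0,0,0],
])

```text
clock: 2.98
tool_pos: [486.9, 180.4, 335.9]
tcp_rot: [3.141, -0.002, 0.093]
force: [0.2, -0.5, 0.4]
gripper_width: -0.001
grasp_force: 0.0
```

```bash
python3 - <<'E'
from h import *
s=bot.get_state();print({k:np.round(s[k],3) for k in("clock","q","tool_pos","tcp_rot","force","gripper_width")})
im=camera("wrist")
k=get_calibration("wrist");print(k["pose"].round(3).tolist())
tip=np.array([493.5,182.1,56.5])
for p in wpix([tip,[493.5-6,181.5,56.5],[563.2+9.9,188.6+.9,56.5]]):
    p=tuple(int(round(x)) for x in p);print(p);cv2.circle(im,p,3,(0,0,255),1)
cv2.imwrite("pics/w1.png",im)
E
```

```text
{'clock': np.float64(2.975), 'q': array([ 2.460e-01,  4.200e-02,  1.555e+00, -1.000e-03,  1.543e+00,
        1.723e+00]), 'tool_pos': array([486.903, 180.363, 335.858]), 'tcp_rot': array([ 3.141e+00, -2.000e-03,  9.300e-02]), 'force': array([ 0.179, -0.473,  0.44 ]), 'gripper_width': np.float64(-0.001)}
[[0.092, -0.948, -0.306, 565.374], [-0.996, -0.087, -0.028, 187.696], [-0.0, 0.307, -0.952, 305.874], [0.0, 0.0, 0.0, 1.0]]
(322, 191)
(323, 198)
(322, 94)
```

View pics/w1.png

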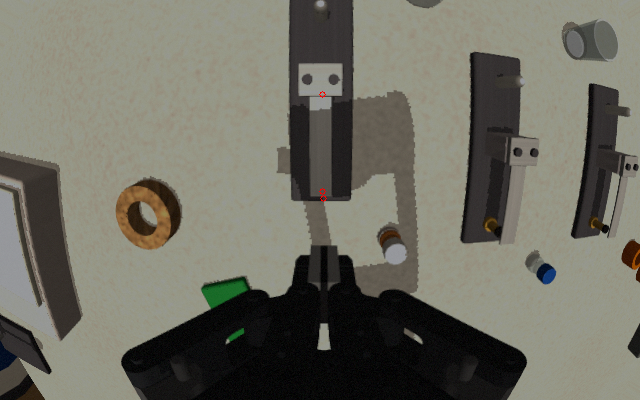

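The red marks sit on the leaf within about 2 px: the leaf tip is at (320,198) and my prediction was (322,198). The shut fingers are centred just outside it, so I descend.

Emit:
move_arm([
  [0,-0.002,0.04,0,0],
  [0,0,0.04,0,0],
  [0,0,0.015,0,0],
  [0,0,0,0,0],
  [0,0,0,0,0],
])

```text
clock: 3.65
tool_pos: [487.5, 182.8, 242.1]
tcp_rot: [-3.141, -0.004, 0.093]
force: [0.1, 0.0, -0.7]
gripper_width: -0.002
grasp_force: 0.0
```

Emit:
move_arm([
  [0,0,0.002,0,0],
  [0,0,0.002,0,0],
  [0,0,0.002,0,0],
  [0,0,0.002,0,0],
  [0,0,0,0,0],
])

```text
clock: 4.28
tool_pos: [486.4, 182.9, 231.3]
tcp_rot: [3.141, 0.001, 0.094]
force: [-0.3, -0.4, 0.3]
gripper_width: 0.001
grasp_force: 0.0
```

Emit:
move_arm([
  [0,0,0.001,0,0],
  [0,0,0.001,0,0],
  [0,0,0.001,0,0],
  [0,0,0.001,0,0],
  [0,0,0,0,0],
  [0,0,0,0,0],
])

```text
clock: 5.03
tool_pos: [486.6, 182.9, 227.9]
tcp_rot: [-3.142, -0.0, 0.094]
force: [-0.7, -0.2, 2.9]
gripper_width: 0.002
grasp_force: 1.2
```

Emit:
move_arm([
  [0,0,0.001,0,0],
  [0,0,0.001,0,0],
  [0,0,0.001,0,0],
  [0,0,0,0,0],
  [0,0,0,0,0],
])

```text
clock: 5.65
tool_pos: [486.6, 182.9, 224.9]
tcp_rot: [3.142, -0.0, 0.094]
force: [-1.6, -0.2, 5.1]
gripper_width: 0.004
grasp_force: 2.1
```

Emit:
move_arm([
  [0,0,0.001,0,0],
  [0,0,0.001,0,0],
  [0,0,0.001,0,0],
  [0,0,0,0,0],
  [0,0,0,0,0],
])

```text
clock: 6.28
tool_pos: [486.7, 183.0, 222.1]
tcp_rot: [3.142, -0.001, 0.094]
force: [-1.2, -0.1, 5.7]
gripper_width: -0.0
grasp_force: 2.9
```

Emit:
move_arm([
  [0,0,0.0005,0,0],
  [0,0,0.0005,0,0],
  [0,0,0,0,0],
  [0,0,0,0,0],
])

```text
clock: 6.78
tool_pos: [486.8, 183.0, 221.2]
tcp_rot: [-3.142, -0.001, 0.094]
force: [-2.1, 0.8, 7.0]
gripper_width: 0.004
grasp_force: 3.1
```

Emit:
move_arm([
  [0,0,0.0005,0,0],
  [0,0,0.0005,0,0],
  [0,0,0,0,0],
  [0,0,0,0,0],
])

```text
clock: 7.28
tool_pos: [486.8, 183.0, 220.6]
tcp_rot: [-3.142, -0.001, 0.094]
force: [-2.4, 0.3, 7.2]
gripper_width: 0.0
grasp_force: 3.9
```

Emit:
move_arm([
  [0,0,0.0005,0,0],
  [0,0,0,0,0],
  [0,0,0,0,0],
])

```text
clock: 7.65
tool_pos: [486.8, 183.0, 220.4]
tcp_rot: [-3.142, -0.001, 0.094]
force: [-2.7, -1.6, 9.4]
gripper_width: -0.0
grasp_force: 4.9
```

Emit:
move_arm([
  [0,0,0.0003,0,0],
  [0,0,0,0,0],
  [0,0,0,0,0],
  [0,0,0,0,0],
])

```text
clock: 8.15
tool_pos: [486.8, 183.0, 220.4]
tcp_rot: [-3.142, -0.001, 0.094]
force: [-3.6, -1.2, 11.1]
gripper_width: -0.003
grasp_force: 5.4
```

The left clip gives about 0.55 N/mm and about 7.2 N just before the stop, so it feels sound. Next is the middle clip.

Emit:
move_arm([
  [0,0,-0.03,0,0],
  [0,0,-0.03,0,0],
  [-0.0125,0.0475,0,0,0],
  [-0.0125,0.0475,0,0,0],
  [-0.0125,0.0475,0,0,0],
  [-0.0125,0.0475,0,0,0],
  [0,0,0,-0.033,0],
  [0,0,0.02,0,0],
  [0,0,0.018,0,0],
  [0,0,0,0,0],
  [0,0,0,0,0],
])

```text
clock: 9.52
tool_pos: [454.8, -10.4, 241.2]
tcp_rot: [-3.142, -0.0, 0.128]
force: [-0.1, 0.0, 0.9]
gripper_width: -0.004
grasp_force: 0.0
```

```bash
python3 - <<'E'
from h import *
s=bot.get_state();print(s["tool_pos"],s["tcp_rot"])
im=camera("wrist")
for p in wpix([[461.1,-9.6,56.5],[530.5+9.9,-0.8+1.3,56.5]]):
    p=tuple(int(round(x)) for x in p);cv2.circle(im,p,3,(0,0,255),1)
cv2.imwrite("pics/w2.png",im)
E
```

```text
[454.84222389 -10.37967867 241.16059915] [-3.14158055e+00 -4.24373915e-04  1.27905684e-01]
```

View pics/w2.png

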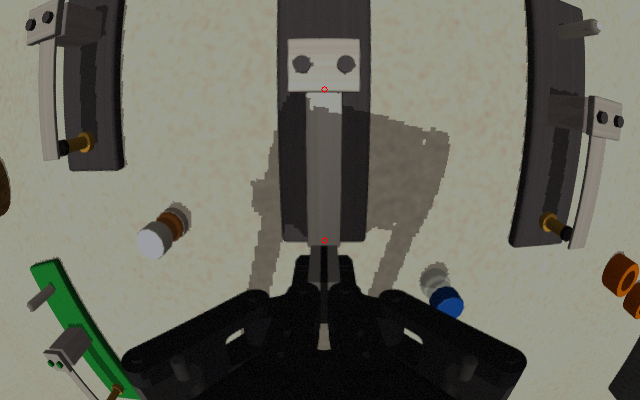

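The middle leaf lies straight under the closed fingers, with its tip at about (323,243) and the marks on its centre line. I press slowly.

Emit:
move_arm([
  [0,0,0.003,0,0],
  [0,0,0.003,0,0],
  [0,0,0.002,0,0],
  [0,0,0.001,0,0],
  [0,0,0.001,0,0],
  [0,0,0.001,0,0],
  [0,0,0.001,0,0],
  [0,0,0,0,0],
  [0,0,0,0,0],
])

```text
clock: 10.7
tool_pos: [454.6, -10.9, 229.0]
tcp_rot: [3.141, -0.0, 0.127]
force: [-0.4, -0.7, 1.2]
gripper_width: -0.001
grasp_force: 0.4
```

Emit:
move_arm([
  [0,0,0.001,0,0],
  [0,0,0.001,0,0],
  [0,0,0.001,0,0],
  [0,0,0,0,0],
  [0,0,0,0,0],
])

```text
clock: 11.32
tool_pos: [454.6, -10.9, 226.0]
tcp_rot: [3.141, -0.0, 0.127]
force: [0.1, -1.1, 1.2]
gripper_width: -0.002
grasp_force: 0.8
```

Emit:
move_arm([
  [0,0,0.001,0,0],
  [0,0,0.001,0,0],
  [0,0,0.001,0,0],
  [0,0,0,0,0],
  [0,0,0,0,0],
])

```text
clock: 11.95
tool_pos: [454.7, -10.9, 223.0]
tcp_rot: [3.141, -0.0, 0.127]
force: [0.0, 0.9, 2.2]
gripper_width: 0.001
grasp_force: 1.3
```

Emit:
move_arm([
  [0,0,0.0005,0,0],
  [0,0,0.0005,0,0],
  [0,0,0,0,0],
  [0,0,0,0,0],
])

```text
clock: 12.45
tool_pos: [454.7, -10.9, 222.1]
tcp_rot: [3.141, -0.001, 0.127]
force: [1.2, -0.5, 4.0]
gripper_width: -0.002
grasp_force: 1.4
```

Emit:
move_arm([
  [0,0,0.0005,0,0],
  [0,0,0.0005,0,0],
  [0,0,0.0005,0,0],
  [0,0,0,0,0],
  [0,0,0,0,0],
])

```text
clock: 13.08
tool_pos: [454.7, -10.9, 220.6]
tcp_rot: [3.141, -0.001, 0.127]
force: [2.7, -0.3, 2.8]
gripper_width: 0.0
grasp_force: 1.6
```

Emit:
move_arm([
  [0,0,0.0005,0,0],
  [0,0,0.0005,0,0],
  [0,0,0,0,0],
  [0,0,0,0,0],
])

```text
clock: 13.58
tool_pos: [454.6, -10.9, 219.4]
tcp_rot: [3.141, -0.0, 0.127]
force: [1.9, -0.8, 3.1]
gripper_width: -0.002
grasp_force: 1.8
```

Emit:
move_arm([
  [0,0,0.0005,0,0],
  [0,0,0.0005,0,0],
  [0,0,0,0,0],
  [0,0,0,0,0],
])

```text
clock: 14.08
tool_pos: [454.6, -11.0, 218.4]
tcp_rot: [3.141, -0.0, 0.127]
force: [1.5, -0.8, 4.2]
gripper_width: -0.003
grasp_force: 1.9
```

Emit:
move_arm([
  [0,0,0.0005,0,0],
  [0,0,0.0005,0,0],
  [0,0,0,0,0],
  [0,0,0,0,0],
])

```text
clock: 14.58
tool_pos: [454.6, -10.9, 217.5]
tcp_rot: [3.141, -0.0, 0.127]
force: [2.0, 0.6, 4.4]
gripper_width: 0.002
grasp_force: 2.0
```

Emit:
move_arm([
  [0,0,0.0005,0,0],
  [0,0,0.0005,0,0],
  [0,0,0,0,0],
  [0,0,0,0,0],
])

```text
clock: 15.08
tool_pos: [454.6, -10.9, 216.4]
tcp_rot: [3.141, -0.0, 0.127]
force: [2.6, 0.1, 5.3]
gripper_width: 0.005
grasp_force: 2.2
```

Emit:
move_arm([
  [0,0,0.0005,0,0],
  [0,0,0.0003,0,0],
  [0,0,0,0,0],
  [0,0,0,0,0],
])

```text
clock: 15.58
tool_pos: [454.6, -10.9, 215.7]
tcp_rot: [3.141, -0.0, 0.127]
force: [2.7, 0.1, 5.6]
gripper_width: 0.002
grasp_force: 2.5
```

Emit:
move_arm([
  [0,0,0.0005,0,0],
  [0,0,0.0003,0,0],
  [0,0,0,0,0],
  [0,0,0,0,0],
])

```text
clock: 16.08
tool_pos: [454.7, -10.9, 215.6]
tcp_rot: [3.141, -0.0, 0.127]
force: [0.6, 0.8, 9.3]
gripper_width: 0.002
grasp_force: 4.2
```

Emit:
move_arm([
  [0,0,0.0005,0,0],
  [0,0,0,0,0],
  [0,0,0,0,0],
])

```text
clock: 16.45
tool_pos: [454.7, -10.9, 215.5]
tcp_rot: [3.141, -0.001, 0.127]
force: [0.6, 1.0, 10.8]
gripper_width: 0.001
grasp_force: 5.3
```

The middle clip gives about 0.3 N/mm and about 5.5 N at 13.5 mm, so it is soft. Next is the right clip.

Emit:
move_arm([
  [0,0,-0.03,0,0],
  [0,0,-0.035,0,0],
  [-0.0025,0.046,0,0,0],
  [-0.0025,0.046,0,0,0],
  [-0.0025,0.046,0,0,0],
  [-0.0025,0.047,0,0,0],
  [0,0,0,-0.01,0],
  [0,0,0.02,0,0],
  [0,0,0.018,0,0],
  [0,0,0,0,0],
  [0,0,0,0,0],
])

```text
clock: 17.82
tool_pos: [468.1, -195.2, 241.3]
tcp_rot: [-3.141, 0.0, 0.138]
force: [-0.2, 0.3, 0.2]
gripper_width: 0.0
grasp_force: 0.0
```

```bash
python3 - <<'E'
from h import *
s=bot.get_state();print(s["tool_pos"],s["tcp_rot"])
im=camera("wrist")
for p in wpix([[474.7,-195,56.5],[544+9.9,-185.5+1.3,56.5]]):
    p=tuple(int(round(x)) for x in p);cv2.circle(im,p,3,(0,0,255),1)
cv2.imwrite("pics/w3.png",im)
E
```

```text
[ 468.05943221 -195.18315592  241.29430477] [-3.14130629e+00  4.81560352e-04  1.37620105e-01]
```

View pics/w3.png

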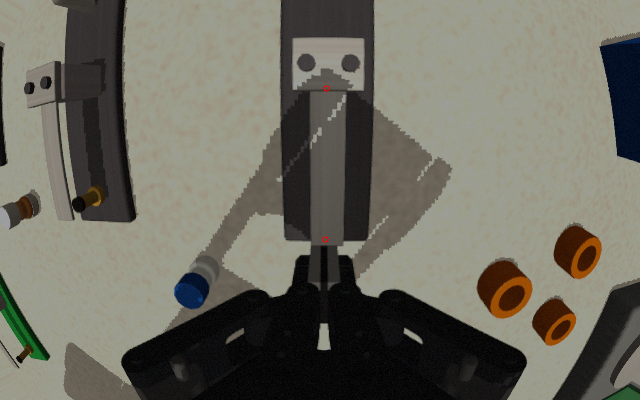

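The right leaf is aligned too, with its tip at about (327,243). The three rings are to the right of the gripper, at about (505,290), (578,252) and (554,322).

Emit:
move_arm([
  [0,0,0.003,0,0],
  [0,0,0.003,0,0],
  [0,0,0.002,0,0],
  [0,0,0.001,0,0],
  [0,0,0.001,0,0],
  [0,0,0.001,0,0],
  [0,0,0.001,0,0],
  [0,0,0,0,0],
  [0,0,0,0,0],
])

```text
clock: 19.0
tool_pos: [468.0, -195.8, 229.6]
tcp_rot: [3.141, -0.0, 0.137]
force: [-0.2, 0.1, 0.9]
gripper_width: 0.002
grasp_force: 0.8
```

Emit:
move_arm([
  [0,0,0.001,0,0],
  [0,0,0.001,0,0],
  [0,0,0.001,0,0],
  [0,0,0,0,0],
  [0,0,0,0,0],
])

```text
clock: 19.62
tool_pos: [468.1, -195.7, 226.5]
tcp_rot: [3.141, -0.0, 0.137]
force: [-1.5, 0.8, 3.2]
gripper_width: -0.003
grasp_force: 1.6
```

Emit:
move_arm([
  [0,0,0.001,0,0],
  [0,0,0.001,0,0],
  [0,0,0.001,0,0],
  [0,0,0,0,0],
  [0,0,0,0,0],
])

```text
clock: 20.25
tool_pos: [468.1, -195.7, 223.5]
tcp_rot: [3.141, -0.001, 0.137]
force: [-1.4, -1.0, 3.5]
gripper_width: 0.004
grasp_force: 2.5
```

Emit:
move_arm([
  [0,0,0.0005,0,0],
  [0,0,0.0005,0,0],
  [0,0,0.0005,0,0],
  [0,0,0,0,0],
  [0,0,0,0,0],
])

```text
clock: 20.88
tool_pos: [468.2, -195.7, 222.2]
tcp_rot: [3.141, -0.001, 0.137]
force: [-1.2, 0.1, 5.3]
gripper_width: -0.0
grasp_force: 2.9
```

Emit:
move_arm([
  [0,0,0.0005,0,0],
  [0,0,0.0005,0,0],
  [0,0,0.0005,0,0],
  [0,0,0,0,0],
  [0,0,0,0,0],
])

```text
clock: 21.5
tool_pos: [468.3, -195.7, 220.9]
tcp_rot: [3.141, -0.001, 0.137]
force: [-1.3, -0.1, 6.9]
gripper_width: -0.002
grasp_force: 3.2
```

Emit:
move_arm([
  [0,0,0.0005,0,0],
  [0,0,0.0005,0,0],
  [0,0,0,0,0],
  [0,0,0,0,0],
])

```text
clock: 22.0
tool_pos: [468.3, -195.8, 220.0]
tcp_rot: [3.141, -0.001, 0.137]
force: [-1.6, 0.7, 6.0]
gripper_width: -0.001
grasp_force: 3.5
```

Emit:
move_arm([
  [0,0,0.0005,0,0],
  [0,0,0,0,0],
  [0,0,0,0,0],
])

```text
clock: 22.38
tool_pos: [468.3, -195.7, 219.6]
tcp_rot: [3.141, -0.001, 0.137]
force: [-1.7, -0.1, 6.7]
gripper_width: 0.001
grasp_force: 3.6
```

Emit:
move_arm([
  [0,0,0.0005,0,0],
  [0,0,0.0003,0,0],
  [0,0,0,0,0],
  [0,0,0,0,0],
])

```text
clock: 22.88
tool_pos: [468.4, -195.7, 219.0]
tcp_rot: [3.141, -0.001, 0.137]
force: [-2.2, 0.5, 8.8]
gripper_width: 0.001
grasp_force: 4.1
```

Emit:
move_arm([
  [0,0,0.0003,0,0],
  [0,0,0.0002,0,0],
  [0,0,0,0,0],
  [0,0,0,0,0],
])

```text
clock: 23.38
tool_pos: [468.4, -195.8, 218.9]
tcp_rot: [3.141, -0.001, 0.137]
force: [-2.1, 1.6, 9.0]
gripper_width: 0.001
grasp_force: 5.1
```

The right clip gives about 0.6 N/mm and about 7 N at the stop, so it is sound. The middle clip is the tired one, and I go for the tag ring.

Emit:
move_arm([
  [0,0,-0.03,0,0],
  [0,0,-0.055,0,0],
  [-0.017,0.0395,0,0,0.8],
  [-0.017,0.0395,0,0,0.8],
  [-0.016,0.0395,0,0,0.8],
  [-0.016,0.0395,0,0,0.8],
  [0,0,0,0,0.8],
  [0,0,0,0,0.8],
])

```text
clock: 24.38
tool_pos: [424.1, -360.9, 301.4]
tcp_rot: [-3.139, 0.001, 0.136]
force: [-0.5, -0.3, -0.4]
gripper_width: 0.797
grasp_force: 0.0
```

```bash
python3 - <<'E'
from h import *
s=bot.get_state();print(s["tool_pos"],s["tcp_rot"],s["gripper_width"])
im=camera("wrist")
for d in nets.masks_of("wrist","tag")[:5]:
    l,t,r,b=d["bbox"];print(np.round(d["bbox"]),d["confidence"])
hsv=cv2.cvtColor(im,cv2.COLOR_BGR2HSV);m=((hsv[...,1]>150)&(hsv[...,0]<18)&(hsv[...,2]>60)).astype(np.uint8)
n,lab,st,ce=cv2.connectedComponentsWithStats(m)
for i in range(1,n):
    if st[i,4]>150: print(st[i],ce[i].round(1),wrz([ce[i]],15)[0].round(1))
for a in np.arange(0,6.28,.5):
    for z,R,c in((30,22,(0,0,255)),(30,13,(255,0,0)),(0,22,(0,255,0))):
        p=wpix([[424.2+R*np.cos(a),-361.2+R*np.sin(a),z]])[0];cv2.circle(im,tuple(int(round(x)) for x in p),1,c,-1)
cv2.imwrite("pics/w4.png",im)
E
```

```text
[ 424.10759083 -360.86005674  301.35886437] [-3.13943254e+00  7.20941738e-04  1.36463041e-01] 0.7966257374904829
[387. 225. 441. 273.] 0.94
[392. 137. 448. 190.] 0.81
[ 399  136   49   54 1309] [422.6 164. ] [ 464.6 -440.7   15. ]
[ 297  168   53   57 1415] [323.2 197.7] [ 422.2 -359.3   15. ]
[398 225  43  48 630] [423.6 247.3] [ 386.2 -461.2   15. ]
```

View pics/w4.png

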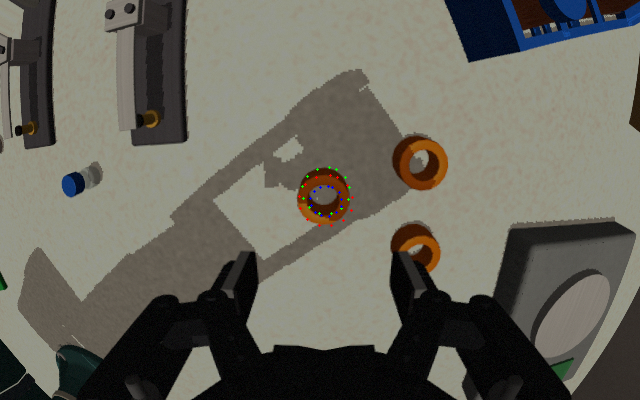

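The tag ring sits at (324,197), 1–2 mm to +y of my estimate, and the two other rings are clear of the fingers. I go down and grasp it.

Emit:
move_arm([
  [0.001,-0.002,0.04,0,0.8],
  [0,0,0.04,0,0.8],
  [0,0,0.03,0,0.8],
  [0,0,0.017,0,0.8],
  [0,0,0,0,0.8],
  [0,0,0,0,0.3],
  [0,0,0,0,0.3],
  [0,0,0,0,0.3],
  [0,0,0,0,0.3],
])

```text
clock: 25.6
tool_pos: [425.7, -359.8, 177.8]
tcp_rot: [3.138, -0.003, 0.137]
force: [0.9, -0.3, 6.0]
gripper_width: 0.494
grasp_force: 61.3
```

Emit:
move_arm([
  [0,0,0,0,0.3],
  [0,0,0,0,0.3],
  [0,0,-0.02,0,0.3],
  [0,0,-0.04,0,0.3],
  [0,0,-0.04,0,0.3],
  [0,0,0,0,0.3],
  [0,0,0,0,0.3],
])

```text
clock: 26.48
tool_pos: [424.6, -358.9, 274.9]
tcp_rot: [-3.141, 0.001, 0.137]
force: [1.1, 0.3, -0.8]
gripper_width: 0.495
grasp_force: 60.9
```

```bash
python3 - <<'E'
from h import *
s=bot.get_state();print(s["tool_pos"],s["tcp_rot"],s["gripper_width"],s["grasp_force"])
im=camera("wrist");cv2.imwrite("pics/w5.png",im)
E
```

```text
[ 424.61819257 -358.89026281  274.89605717] [-3.14081654e+00  6.57660246e-04  1.36671592e-01] 0.4954806215142573 60.906507801264524
```

View pics/w5.png

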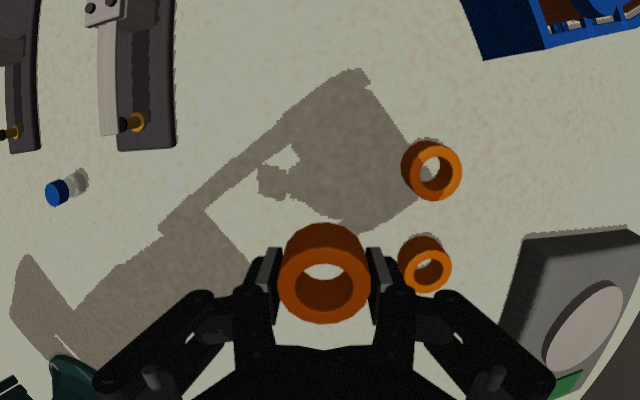

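The ring is held level between the pads at about (324,275), with an opening of 0.495. I carry it to above the middle post.

Emit:
move_arm([
  [0,0,-0.03,0,0.3],
  [0,0,-0.025,0,0.3],
  [0.03,-0.0425,0,0,0.3],
  [0.03,-0.0425,0,0,0.3],
  [0.03,-0.0425,0,0,0.3],
  [0.03,-0.0425,0,0,0.3],
  [0.03,-0.0425,0,0,0.3],
  [0.03,-0.0425,0,0,0.3],
  [0.03,-0.0425,0,0,0.3],
  [0.029,-0.0418,0,0,0.3],
  [0,0,0,0,0.3],
  [0,0,0,0,0.3],
])

```text
clock: 28.02
tool_pos: [615.1, 9.5, 328.5]
tcp_rot: [3.142, 0.004, 0.137]
force: [0.3, -0.7, 0.1]
gripper_width: 0.498
grasp_force: 61.0
```

```bash
python3 - <<'E'
from h import *
s=bot.get_state();T=s["tool_pos"];yaw=s["tcp_rot"][2];print(T,s["tcp_rot"],s["gripper_width"])
im=camera("wrist")
hsv=cv2.cvtColor(im,cv2.COLOR_BGR2HSV);m=((hsv[...,1]>150)&(hsv[...,0]<18)&(hsv[...,2]>60)).astype(np.uint8)
n,lab,st,ce=cv2.connectedComponentsWithStats(m);i=1+st[1:,4].argmax();bb=st[i,:4];bb=np.r_[bb[:2],bb[:2]+bb[2:]]
from scipy.optimize import least_squares
a=np.linspace(0,6.28,60);c=np.c_[np.cos(a),np.sin(a)]*22
X=np.array([np.cos(yaw),np.sin(yaw)]);Y=np.array([np.sin(yaw),-np.cos(yaw)])
def f(p):
    o=T[:2]+p[0]*X+p[1]*Y
    q=wpix(np.r_[np.c_[c+o,np.full(60,T[2]-p[2])],np.c_[c+o,np.full(60,T[2]-p[2]+30)]])
    return np.r_[q.min(0),q.max(0)]-bb
k=get_calibration("wrist");get_calibration=lambda c:k
import h;h.get_calibration=get_calibration
r=least_squares(f,[0,0,176]);print("ring in tool x,y,bottom",r.x.round(1),r.fun.round(1),bb)
for z,col in((55,(0,0,255)),(12,(0,255,0))):
    p=wpix([[614.8,9.9,z]])[0];print(p.round(1));cv2.circle(im,tuple(int(round(x)) for x in p),2,col,-1)
for e in(-95,115):
    for w in(-30,30):
        d=np.array([.992,.1267]);q=np.array([530.5,-.8])+e*d+w*np.array([-.1267,.992]);p=wpix([[*q,12]])[0];cv2.circle(im,tuple(int(round(x)) for x in p),2,(255,255,0),-1)
cv2.imwrite("pics/w6.png",im)
E
```

```text
[615.11126682   9.5257931  328.51918382] [3.14156634 0.0037165  0.13719348] 0.4980077426205071
ring in tool x,y,bottom [ -5.    0.3 181.5] [ 0.2 -0.2 -0.2  0.2] [277 222 371 324]
[323.  199.2]
[323.1 185.4]
```

View pics/w6.png

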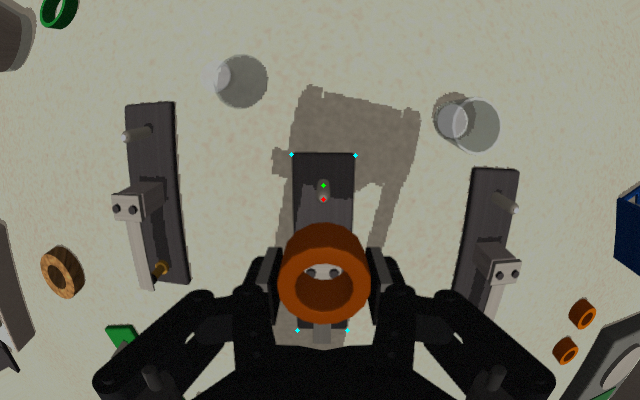

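The post, with its foot at (323,185) and top at (323,199), matches my marks, and so do the base corners. I check the ring's offset in the grip with a constrained fit.

```bash
python3 - <<'E'
import h;from h import *
from scipy.optimize import least_squares
s=bot.get_state();yaw=s["tcp_rot"][2];P=get_calibration("wrist")
T=s["tool_pos"];R=cv2.Rodrigues(np.zeros(3))[0]
X=np.array([np.cos(yaw),np.sin(yaw)]);Y=np.array([np.sin(yaw),-np.cos(yaw)])
h.get_calibration=lambda c:P
a=np.linspace(0,6.28,60);c=np.c_[np.cos(a),np.sin(a)]*22
def fit(bb,hh,T):
    def f(p):
        o=T[:2]+p[0]*X+p[1]*Y
        q=wpix(np.r_[np.c_[c+o,np.full(60,T[2]-hh)],np.c_[c+o,np.full(60,T[2]-hh+30)]])
        return np.r_[q.min(0),q.max(0)]-bb
    r=least_squares(f,[0,0]);print(hh,r.x.round(1),r.fun.round(1))
for hh in(175,178,181):fit(np.array([277,222,371,324]),hh,T)
# w4: ring on bench, TCP z 301.4 at (424.1,-360.9); offset in tool frame, then finger shift was x+1,y-2
for hh in(299,301.4,304):fit(np.array([297,168,350,225]),hh,T)
E
```

```text
175 [-0.8 -0.3] [-2.5 -2.3  2.5  3.4]
178 [-2.5 -0.3] [-1.3 -1.4  1.3  2. ]
181 [-4.2 -0.3] [-0.2 -0.5  0.2  0.6]
299 [-0.1 -0.6] [-0.6 -1.2  0.6  1.2]
301.4 [-0.9 -0.6] [-0.4 -0.9  0.4  0.9]
304 [-1.7 -0.6] [-0.1 -0.6  0.1  0.6]
```

Both fits agree: the ring is about 2 mm behind the tool axis and its underside is about 178 mm below the TCP. I shift +2 mm in x and lower it.

Emit:
move_arm([
  [0.002,0,0.04,0,0.3],
  [0,0,0.04,0,0.3],
  [0,0,0.01,0,0.3],
  [0,0,0.01,0,0.3],
  [0,0,0.01,0,0.3],
  [0,0,0.01,0,0.3],
  [0,0,0,0,0.3],
  [0,0,0,0,0.3],
])

```text
clock: 29.08
tool_pos: [617.6, 10.0, 211.0]
tcp_rot: [3.141, -0.001, 0.137]
force: [-1.4, -0.7, -0.9]
gripper_width: 0.497
grasp_force: 61.0
```

Emit:
move_arm([
  [0,0,0.005,0,0.3],
  [0,0,0.005,0,0.3],
  [0,0,0.004,0,0.3],
  [0,0,0,0,0.3],
  [0,0,0,0,0.3],
])

```text
clock: 29.7
tool_pos: [617.4, 9.9, 196.5]
tcp_rot: [3.141, -0.0, 0.137]
force: [-0.5, -0.5, 0.1]
gripper_width: 0.496
grasp_force: 61.0
```

Emit:
move_arm([
  [0,0,0.0015,0,0.3],
  [0,0,0.0015,0,0.3],
  [0,0,0.001,0,0.3],
  [0,0,0,0,0.3],
  [0,0,0,0,0.3],
])

```text
clock: 30.32
tool_pos: [617.4, 9.9, 192.5]
tcp_rot: [3.141, -0.0, 0.137]
force: [-0.7, -0.5, -0.2]
gripper_width: 0.496
grasp_force: 61.0
```

Emit:
move_arm([
  [0,0,0.001,0,0.3],
  [0,0,0.001,0,0.3],
  [0,0,0,0,0.3],
  [0,0,0,0,0.3],
])

```text
clock: 30.82
tool_pos: [617.4, 9.9, 190.5]
tcp_rot: [3.142, 0.0, 0.137]
force: [0.1, 0.4, 0.1]
gripper_width: 0.497
grasp_force: 61.0
```

Emit:
move_arm([
  [0,0,0.001,0,0.3],
  [0,0,0.001,0,0.3],
  [0,0,0,0,0.3],
  [0,0,0,0,0.3],
])

```text
clock: 31.32
tool_pos: [617.5, 9.9, 189.9]
tcp_rot: [3.141, -0.001, 0.137]
force: [-2.4, 0.4, 5.6]
gripper_width: 0.497
grasp_force: 61.5
```

The ring touched down at TCP z 190, as expected. I release and retreat.

Emit:
move_arm([
  [0,0,-0.001,0,0.8],
  [0,0,0,0,0.8],
  [0,0,0,0,0.8],
  [0,0,0,0,0.8],
  [0,0,-0.02,0,0.8],
  [0,0,-0.04,0,0.8],
  [0,0,-0.04,0,0.8],
  [0,0,-0.04,0,0.8],
  [0,0,0,0,0.8],
  [0,0,0,0,0.8],
])

```text
clock: 32.58
tool_pos: [617.2, 9.9, 330.1]
tcp_rot: [3.141, -0.001, 0.137]
force: [0.1, -0.5, -0.8]
gripper_width: 0.801
grasp_force: 0.0
```

```bash
python3 - <<'E'
from h import *
w=camera("wrist");s=camera("scene")
a=cv2.resize(w[80:280,200:450],None,fx=1.6,fy=1.6);b=cv2.resize(s[180:340,220:420],None,fx=2,fy=2)
cv2.imwrite("pics/f.png",np.hstack([a[:320],b[:320]]))
print(bot.get_state()["tool_pos"])
E
```

```text
[616.99368254   9.91638542 328.04360998]
```

View pics/f.png

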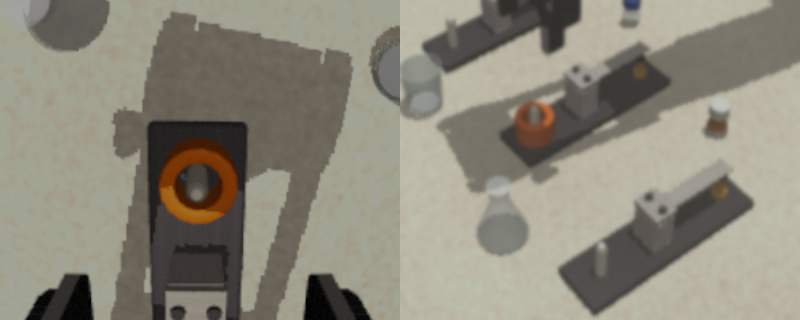

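The ring lies flat around the middle clip's post, centred at (198,185) in the crop, and the gripper is clear. I hand in.

```bash
python3 -c "
from workcell import order
print(order.close_job())"
```

```text
the job is handed in; nothing more can be done
None
```

I pressed all three leaves to their stops, left to right. The middle clip was clearly softer (about 0.3 N/mm against about 0.6), so I put the orange ring flat over its post, let go and handed in the job; the hand-in gave no verdict.

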